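Knock the ingots out of the mould

ROBOT

A 6-joint arm with a two-finger parallel gripper is mounted at the origin on the work surface. World frame = base frame: x ahead of the robot, y to its left, z up, the work surface at z = 0. Lengths are in m, angles in rad, forces in N, time in s.
With the tool pointing down it reaches from about 0.3 to 0.775 m from the base axis. Payload 14.6 kg.
Tool frame: the origin (TCP) lies at the very end of the fingers, on their centre line; the grasp point (between the pads) lies manip.pinch_z behind it (manip.pinch_z is the distance from the TCP to the grasp point, in m); z points along the fingers, x is the direction in which the jaws open and shut, and the axes are right-handed (so a half turn about z gives the same grasp; the last joint's range is limited). The gripper opens to 85 mm and grips with 20 to 120 N. Pads are 22 mm wide; open, the fingers measure 114 mm over their backs; the gripper's body (76 mm by 85 mm) begins 54 mm behind the grasp point. The pads swing forward as they close: fully open they stand 13 mm farther back than shut.
Start: joints at [-1.352, 0.3, 1.521, -0, 1.321, -0.067], TCP at [0.155, -0.528, 0.231] pointing down, gripper open.
Joint ranges: [-3.03, 3.03], [-0.79, 2.21], [0.23, 2.52], [-1.04, 4.18], [0, 3.07], [-2.55, 2.55]. Speed limits (rad/s): [2.22, 2.22, 2.57, 3.14, 3.14, 3.14].

INTERFACE

Orientations are given as [roll, pitch, yaw] about the fixed x, y, z axes, in that order (R = Rz(yaw) Ry(pitch) Rx(roll)).
In Python, from rig import manip, viewer gives the robot as it stands. The module is installed in compiled form; this text tells all that it offers.
- The arm moves only by the tool play_rows, never from a script. Its argument "steps" is a list of rows, each a list of 3 entries, a list of its own where there are three numbers: the shift along the world's x, y, z in cm, then the turn, a rotation vector about the world's x, y, z in degrees, then the closure, from 0 (fully open) to 1 (shut). A call has 1 to 20 rows; each row is the pose to reach, as a shift and turn from the pose commanded when the call began; what a row does not reach only later rows make up. A row lasts 1/12 s, in which the tool goes at most 41.7 mm and 7.16 degrees, less where a joint would pass 70% of its speed; a pose out of reach is approached as far as the arm can. A call with a gripper value outside its range is refused whole. The fingers move at their own pace and stop on an object; "newtons" is the grip in N (left out, the last holds). Time passes only in rows, so rows that repeat a pose let the fingers close. It gives the time, the measured TCP pose, the force and the opening at its end, in the units of the state.
- manip.sense(): the state, without advancing time (a new reading comes with each control period).
- viewer.grab_frame(name): name is "side" or "top"; returns a dict with "image" (480x640x3 uint8, red, green, blue), "fovy" (degrees; the focal length in pixels is half the picture's height over the tangent of half this angle, whatever the lens; pixels are square), "cx", "cy" (the principal point, pixels), "k1" (the pictures are not rectified: a ray, as slopes to the right and down, at radius r is drawn at 1 + k1 r^2 times it, then the intrinsics apply), "rvec" (rotation vector, rad) and "tvec" (3), from world to camera coordinates, as OpenCV has them. Camera axes: x right, y down, z forward; pixel columns grow to the right and rows downward; lengths in m; the calibration is good to about 2 mm. A picture is of the moment at which its call begins. There is no depth.
- manip.finish_job(): hands the job in, once; it reports no verdict.
The state is a dict: "t": time; "joint_pos": joint angles; "joint_velocities": joint speeds; "tau": joint torques, N m; "tool_pos": TCP position; "orientation": TCP orientation; "wrist_force": force on the tool from outside, world axes, zero at the start; "ft_torque": the same for the moment, N m; "width": opening from 0.0 (shut) to 1.0 (fully open).
Only numpy, scipy, OpenCV 4.12 (cv2) and the standard library are available. Lean on these libraries where they do the work, as an engineer would, in place of code of your own. Each camera call takes 0.05 s, during which the arm holds its last target. There are 200 camera calls.

TASK

Take the ingot mould off its sloped rest by its wooden handle, carry it smoothly so that nothing drops on the way, turn it well over, mouth down, above the catch tray and rap its end smartly on the log in the tray until both stuck ingots have dropped into the tray. Then put the empty mould back on its rest, leaning on the two sloped bars with its end down in the lips and its mouth outwards as before, and let go. Leave the hammer and the tin where they are.

Things in the scene. Friction and masses are not known exactly. Their poses are not given: they have to be found in the camera images.
- mould: Ingot mould: dark steel block 72 long (x) x 43 (y) x 20 mm (z), two open troughs side by side along y, wooden handle at its -x end. Origin: middle of the block's flat underside. x: from the handle to the block's free end (+36 mm); y: across; z: out of the open mouth (rim at +20). Weighs 0.20 kg, full 0.27. It starts full on the rest, in its seated place, handle uppermost.
- mould_grip (a point): Where to hold the mould: on the centre line of its straight wooden handle, at x = -84, z = +11 mm in the mould's frame, same axes. The handle runs along x, 24 mm wide (y), 18 mm thick (z); its end is 19 mm from here in -x, its wood reaches 34 mm in +x; then a ferrule 26 wide x 20 thick (10 mm long) and a short tang lead to the block, 48 to 120 mm from here.
- mould_mouth (a point): Middle of the mould's mouth, at rim height: 20 mm above the mould's origin in its z; same axes as the mould.
- ingot0_center (a point): Centre of a bright aluminium ingot, 57 x 16 mm at its flared top, 53 x 12 at its foot, 15 mm high, 34 g; x along its length, z to the flared top. Starts in the -y trough, axes as the mould's, top 2 mm under the rim. Stuck: its ends hold it with about 2.3 N of dry friction, so it stays in when turned over; a brisk rap at some 0.3 m/s shifts it out 0.5 to 1 mm; after 1 to 2 mm in all it drops.
- ingot1_center (a point): Centre of a bright aluminium ingot, 57 x 16 mm at its flared top, 53 x 12 at its foot, 15 mm high, 34 g; x along its length, z to the flared top. Starts in the +y trough, axes as the mould's, top 2 mm under the rim. Stuck: its ends hold it with about 2.3 N of dry friction, so it stays in when turned over; a brisk rap at some 0.3 m/s shifts it out 0.5 to 1 mm; after 1 to 2 mm in all it drops.
- mould_end (a point): Middle of the rim of the mould's free end, the edge to rap on the log: x = +36, z = +20 mm in the mould's frame; same axes.
- rest: Dark steel rest for the mould, fixed. Origin: centre of the underside of its 150 x 120 x 6 mm base plate, z up. Two bars 14 mm wide, at y = -14 and +14 mm, slope at 60 degrees from level, rising towards -x; their feet turn out into lips 30 mm deep with 8 mm upturned toes. Corner of bar face and lip: x = 35, z = 55 mm; bar faces reach 60 mm up the slope from it.
- rest_seat (a point): Where mould_grip is when the mould is seated on the rest (x = -16, y = 0, z = 164 mm from the rest's origin; axes as the rest). Seated: underside flat on both bars, free end down on the lips, mould y along rest y, mould x down the slope along (0.5, 0, -0.866), mould z (its mouth) along (0.866, 0, 0.5) in the rest's axes.
- catch_tray: Fixed bright sheet-steel catch tray, open at the top, 340 mm (x) x 260 mm (y), walls 35 mm high and 3 mm thick. Origin: centre of its underside, z up.
- log: Peeled hardwood log, fixed in the catch tray on two low chocks: 70 mm in diameter, 200 mm long, lying along the tray's y, 85 mm in +x of the tray's centre. Origin: under its middle, on the tray's floor; axes as the tray.
- log_top (a point): Highest point of the log at mid-length, 80 mm above the bench; axes as the tray.
- hammer_grip (a point): Point on the wooden handle of a hammer that lies on the bench, 260 mm long. Bystander.
- tin_center (a point): Centre of a small closed tin that stands on the bench, 72 mm in diameter, 55 mm high. Bystander.

How it is judged:
On the way, in this order (a step that is already met when the one before it is completed fails the run):
1. the mould is held turned over, its mouth at least 30 degrees below level, above the catch tray, with both ingots still in it (angle between mould_grip's own z axis and vertical above 2.09 rad and height (world z) of mould_mouth above 0.09 m and x of mould_mouth in the frame of catch_tray between -0.2 and 0.2 m and y of mould_mouth in the frame of catch_tray between -0.15 and 0.15 m and z of each of ingot0_center, ingot1_center in the frame of mould_mouth below 0 m and distance between each of ingot0_center, ingot1_center and mould_mouth below 0.045 m), for 0.1 s.
2. the turned-over mould is brought down on the log: it presses on it, or the rim of its free end comes down to its top ((contact force between mould and log above 3 N or (z of mould_end in the frame of log_top below 0.006 m and x of mould_end in the frame of log_top between -0.03 and 0.03 m and y of mould_end in the frame of log_top between -0.1 and 0.1 m)) and angle between mould_grip's own z axis and vertical above 1.92 rad).
3. both ingots have dropped into the catch tray (x of ingot0_center in the frame of catch_tray between -0.17 and 0.17 m and y of ingot0_center in the frame of catch_tray between -0.13 and 0.13 m and z of each of ingot0_center, ingot1_center in the frame of catch_tray below 0.07 m and x of ingot1_center in the frame of catch_tray between -0.17 and 0.17 m and y of ingot1_center in the frame of catch_tray between -0.13 and 0.13 m and distance between each of ingot0_center, ingot1_center and mould_mouth above 0.05 m), for 0.1 s.
At the end, for the whole second after the job is handed in: Both ingots lie inside the catch tray, under 70 mm above its underside; the empty mould leans on the rest, holding point within 20 mm (x), 16 mm (y), 12 mm (z) of its seated place, mouth 53 to 68 degrees from vertical, square within 0.2 rad; mould and ingots still (x of ingot0_center in the frame of catch_tray between -0.17 and 0.17 m and y of ingot0_center in the frame of catch_tray between -0.13 and 0.13 m and z of each of ingot0_center, ingot1_center in the frame of catch_tray below 0.07 m and x of ingot1_center in the frame of catch_tray between -0.17 and 0.17 m and y of ingot1_center in the frame of catch_tray between -0.13 and 0.13 m and x of mould_grip in the frame of rest_seat between -0.02 and 0.02 m and y of mould_grip in the frame of rest_seat between -0.016 and 0.016 m and z of mould_grip in the frame of rest_seat between -0.012 and 0.012 m and angle between mould_grip's own z axis and vertical between 0.92 and 1.18 rad and angle between the y axis of mould_grip and the y axis of rest, either way round below 0.2 rad and linear speed of each of mould, ingot0, ingot1 below 0.02 m/s); the robot touches nothing.
It fails at once if the hammer is shifted by more than 30 mm (distance of hammer_grip from where it was at the start of the episode above 0.03 m).
It fails at once if the tin is shifted by more than 30 mm (distance of tin_center from where it was at the start of the episode above 0.03 m).
It also fails if it takes over 58 s, if anything falls off the work surface, if the arm or the gripper's body presses on something with over 40 N, if the wrist force passes 120 N, or if a joint passes its speed limit or range.

## Working session

There is one attempt and no reset: what is moved stays moved. The work goes in short steps, Python scripts to look and compute and a tool call to move; the robot and the scene stay as the last step left them, time stands still between calls to the robot, and variables do not carry over. Pictures are saved under pics/ and viewed, about 8 in all and at most 12, crops included, and the job is handed in when it is done.

Besides the shell and the picture viewer there is one more tool, called after "Emit:" as a command line: name --argument value ..., lists and objects as JSON in quotes. play_rows: Moves the arm, as the interface text tells. Its arguments: {"type":"object","properties":{"steps":{"type":"array","items":{"type":"array"}},"newtons":{"type":"number"}},"required":["steps"]}

```bash
mkdir -p pics; ls
cat > h.py <<'E'
import numpy as np, cv2
from rig import manip, viewer
from scipy.spatial.transform import Rotation as Ro
def grab(n):
    return viewer.grab_frame(n)
def cam(f):
    R=cv2.Rodrigues(np.array(f['rvec'],float))[0]; t=np.array(f['tvec'],float).ravel()
    F=240/np.tan(np.radians(f['fovy'])/2); return R,t,F
def proj(f,P):
    R,t,F=cam(f); p=np.atleast_2d(P)@R.T+t; s=p[:,:2]/p[:,2:]
    s=s*(1+f['k1']*(s**2).sum(1,keepdims=True)); return s*F+[f['cx'],f['cy']]
def ray(f,uv):
    R,t,F=cam(f); d=(np.array(uv,float)-[f['cx'],f['cy']])/F; s=d.copy()
    for _ in range(30): s=d/(1+f['k1']*(s@s))
    return -R.T@t, R.T@np.array([*s,1])
def onz(f,uv,z):
    o,d=ray(f,uv); return o+d*(z-o[2])/d[2]
E
python3 - <<'E'
from h import *
import pickle
for n in('side','top'):
    f=grab(n); pickle.dump(f,open(n+'.pkl','wb')); cv2.imwrite(f'pics/{n}0.png',f['image'][:,:,::-1]); R,t,F=cam(f); print(n,F,f['cx'],f['cy'],f['k1'],-R.T@t, R[2])
print(manip.pinch_z, manip.sense())
E
```

```text
pics
side 465.9796968641267 315.56025590671896 243.95521755836558 -0.11041851450190929 [ 0.37830193 -0.57108007  0.57639781] [ 0.22721199  0.78144644 -0.58113352]
top 604.4845623272573 320.57184066783134 241.3057631746711 -0.01159981698890837 [ 0.49780295 -0.00459248  1.09031051] [ 0.08299708  0.01987948 -0.99635149]
0.0187 {'t': 0.1, 'joint_pos': array([-1.35158004e+00,  3.00403527e-01,  1.52153987e+00,  1.52335803e-05,
        1.32073675e+00, -6.65992226e-02]), 'joint_velocities': array([ 0.00043445, -0.00087911, -0.00216176,  0.00095257, -0.00073997,
       -0.00158376]), 'tau': array([ 9.36171273e-04, -5.44377208e+01, -3.62372625e+01, -1.33638682e-04,
        3.03022149e-03,  5.72016461e-06]), 'tool_pos': array([ 0.15501871, -0.52746585,  0.23077583]), 'orientation': array([-3.14150556e+00,  1.08409694e-03, -1.28498455e+00]), 'wrist_force': array([0.01819317, 0.19480763, 0.07993829]), 'ft_torque': array([ 0.00416419, -0.0526201 ,  0.00409258]), 'width': 1.0005608636819123}
```

View pics/side0.png

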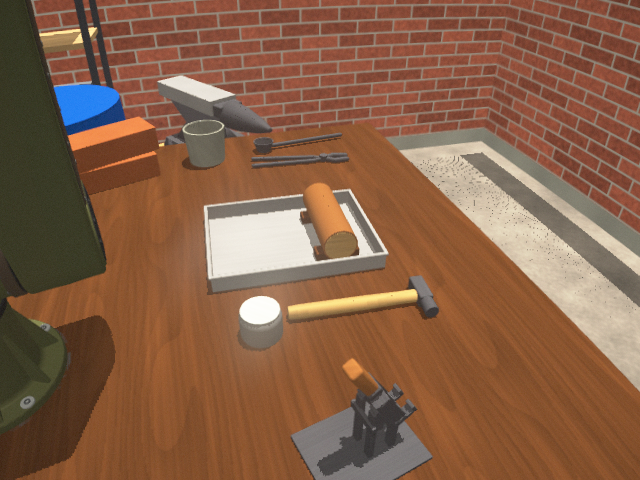

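View pics/top0.png

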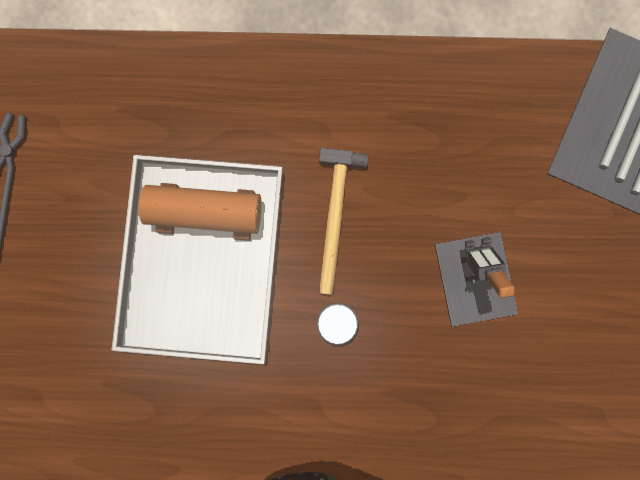

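The side view shows the mould on its rest (handle at 355,370), with the tin, hammer and tray. In the top view, the plate corners are (435,243), (500,233), (517,315) and (452,326), and the tray rim corners are (134,156), (282,167), (265,362) and (113,350).

```bash
cat > pose.py <<'E'
from h import *
import pickle
from scipy.optimize import least_squares
top=pickle.load(open('top.pkl','rb')); side=pickle.load(open('side.pkl','rb'))
def fit(c,uv,g, s=None):
    def P(p): 
        C,S=np.cos(p[2]),np.sin(p[2]); return np.c_[c[:,0]*C-c[:,1]*S+p[0],c[:,0]*S+c[:,1]*C+p[1],c[:,2]]
    def r(p):
        e=(proj(top,P(p))-uv).ravel()
        return np.r_[e,(proj(side,P(p))-s).ravel()] if s is not None else e
    q=least_squares(r,g); return q.x,np.round(q.fun,1)
E
python3 - <<'E'
from pose import *
# rest plate corners order: (+x,+y),(+x,-y),(-x,-y),(-x,+y)
c=np.array([[75,60,6],[75,-60,6],[-75,-60,6],[-75,60,6]])/1e3
p,e=fit(c,np.array([[435,243],[500,233],[517,315],[452,326]]),[.43,-.27,.15]); print('rest',p,e)
c2=np.array([[170,130,35],[170,-130,35],[-170,-130,35],[-170,130,35]])/1e3
p2,e2=fit(c2,np.array([[134,156],[282,167],[265,362],[113,350]]),[.5,.2,0]); print('tray',p2,e2)
R=Ro.from_euler('z',p[2]).as_matrix(); T=lambda v:R@(np.array(v)/1e3)+[p[0],p[1],0]
pts=np.array([T([-16,0,164]),T([-16-9.5,0,164+16.5]),T([35,14,55]),T([75,60,6]),T([75,-60,6]),T([-75,-60,6]),T([-75,60,6])])
print(pts[0]); print(proj(top,pts).round(),'\n',proj(side,pts).round())
print('side tray',proj(side,np.c_[[Ro.from_euler('z',p2[2]).as_matrix()@v+[p2[0],p2[1],0] for v in c2]]).round())
f=top; print('tin',onz(f,(338,324),.055)); print('hammer',onz(f,(327,292),.02),onz(f,(340,165),.02),onz(f,(320,158),.03),onz(f,(367,160),.03))
for n,f,(x,y) in(('top',top,(420,215)),('side',side,(270,330))):
    cv2.imwrite('pics/c'+n+'.png',cv2.resize(f['image'][y:y+140,x:x+170,::-1],None,fx=4,fy=4,interpolation=3))
E
python3 -c "
import cv2,numpy as np
a=cv2.imread('pics/ctop.png');b=cv2.imread('pics/cside.png');cv2.imwrite('pics/c0.png',cv2.resize(np.hstack([a,b]),(1360//2+120,330)))"
```

```text
rest [ 0.52801145 -0.26209129  0.20171684] [-0.1  0.6  0.7 -1.   0.4 -0.2 -1.1  0.6]
tray [ 0.55144214  0.23022486 -0.05140935] [ 1.3  1.  -1.8  0.8 -1.5 -0.6  2.  -1. ]
[ 0.51233587 -0.26529692  0.164     ]
[[503. 287.]
 [507. 293.]
 [471. 260.]
 [435. 244.]
 [501. 232.]
 [517. 315.]
 [451. 327.]] 
 [[355. 374.]
 [348. 367.]
 [378. 405.]
 [380. 391.]
 [431. 456.]
 [331. 510.]
 [288. 433.]]
side tray [[348. 189.]
 [386. 252.]
 [210. 278.]
 [204. 206.]]
tin [ 0.4438954  -0.01749518  0.055     ]
hammer [0.49753338 0.00290469 0.02      ] [ 0.72531589 -0.01425642  0.02      ] [0.73497155 0.02175868 0.03      ] [ 0.7333853  -0.06192892  0.03      ]
```

View pics/c0.png

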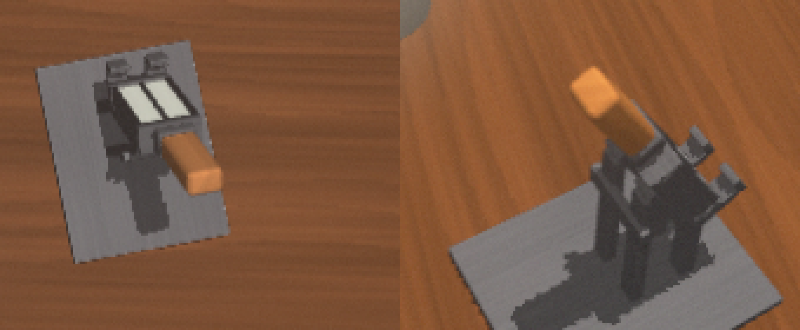

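The rest fit agrees with the handle end seen at (507,293) in the top view. Next I'll work out the pregrasp move, using a tool approach 40° below level with the jaws across the handle.

```bash
cat > plan.py <<'E'
from h import *
np.set_printoptions(precision=2,suppress=True)
REST=np.array([.528,-.2621]); PSI=.2017
def T0():
    s=manip.sense(); return np.array(s['tool_pos']),Ro.from_euler('xyz',s['orientation']),s
def mat(x,z): 
    z=z/np.linalg.norm(z); return Ro.from_matrix(np.c_[x,np.cross(z,x),z])
def delta(p,R,base=None):
    p0,R0,s=base or T0(); return (p-p0)*100, np.degrees((R*R0.inv()).as_rotvec())
Rr=Ro.from_euler('z',PSI)
def seat(a,ahead=0.0):
    a=np.radians(a); xm=np.array([.5,0,-.866]);zm=np.array([.866,0,.5])
    R=mat(Rr.apply([0,-1,0]),Rr.apply(xm*np.cos(a)+zm*np.sin(a)))
    g=Rr.apply([-.016,0,.164])+[*REST,0]
    return g+R.as_matrix()[:,2]*(manip.pinch_z+ahead),R
E
python3 - <<'E'
from plan import *
p,R=seat(20,-.10); print(p,delta(p,R),R.as_euler('xyz'))
E
```

```text
[ 0.45 -0.28  0.22] (array([29.63, 24.97, -1.45]), array([ 12.01, -48.55,  -4.54])) [-2.27  0.   -1.37]
```

Emit:
play_rows --steps '[[[5,4,2],[2,-8,-1],0],[[10,8,4],[4,-16,-1.5],0],[[10,8,4],[4,-16,-1.5],0],[[10,8,4],[4,-16,-1.5],0],[[10,8,4],[4,-16,-1.5],0]]'

```text
t: 0.52
tool_pos: [0.2562, -0.4468, 0.2722]
orientation: [-2.854, -0.009, -1.31]
wrist_force: [-0.2, -1.4, 0.1]
width: 0.997
```

```bash
python3 -c "
from plan import *
import json
s=manip.sense();print(s['joint_pos'],s['tool_pos'],s['orientation'],s['t'])
open('k.txt','a').write(json.dumps([list(map(float,s[k])) for k in('joint_pos','tool_pos','orientation')])+'\n')"
```

```text
[-1.26  0.16  1.62  0.29  1.35 -0.01] [ 0.26 -0.45  0.27] [-2.85 -0.01 -1.31] 0.5167
```

Emit:
play_rows --steps '[[[4,4,-1],[2,-8,-1],0],[[8,8,-2],[4,-16,-1.5],0],[[10,8,-2],[4,-16,-1.5],0],[[10,8,-2],[4,-16,-1.5],0],[[10,8,-2],[4,-16,-1.5],0]]'

```text
t: 0.93
tool_pos: [0.3554, -0.3671, 0.2503]
orientation: [-2.568, -0.006, -1.339]
wrist_force: [-0.3, -0.6, -0.0]
width: 1.0
```

```bash
python3 -c "
from plan import *
import json
s=manip.sense();print(s['joint_pos'],s['tool_pos'],s['orientation'],s['t'])
open('k.txt','a').write(json.dumps([list(map(float,s[k])) for k in('joint_pos','tool_pos','orientation')])+'\n')
p,R=seat(20,-.10); print(p,delta(p,R))"
```

```text
[-1.13  0.11  1.8   0.61  1.17 -0.02] [ 0.36 -0.37  0.25] [-2.57 -0.01 -1.34] 0.9333
[ 0.45 -0.28  0.22] (array([ 9.59,  8.94, -3.4 ]), array([  4.03, -16.63,  -1.65]))
```

```bash
cat > kin.py <<'E'
from plan import *
import json
from scipy.optimize import least_squares
lo=np.array([-3.03,-.79,.23,-1.04,0,-2.55]);hi=np.array([3.03,2.21,2.52,4.18,3.07,2.55])
D=[[[-1.35158,.3004035,1.52154,0,1.320737,-.0665992],[.15501871,-.52746585,.23077583],[-3.14150556,.00108409,-1.28498455]]]+[json.loads(l) for l in open('k.txt')]
def fk(q,k):
    Z=lambda a:Ro.from_euler('z',a); Y=lambda a:Ro.from_euler('y',a)
    d1,a1,L2,a3,L3,d6=k
    R=Z(q[0]); p=np.array([0,0,d1])+R.apply([a1,0,0]); R=R*Y(q[1]); p=p+R.apply([0,0,L2]); R=R*Y(q[2]); p=p+R.apply([a3,0,L3])
    R=R*Z(q[3])*Y(q[4])*Z(q[5]+np.pi); return p+R.apply([0,0,d6]),R
f=lambda k:np.concatenate([fk(d[0],k)[0]-d[1] for d in D]+[1e-3*(np.array(k)-[.15,0,.4,0,.4,.2])])
K=least_squares(f,[.15,0,.4,0,.4,.2]).x
def ik(p,R,q0):
    def r(q):
        P,Q=fk(q,K); return np.r_[(P-p)*5,(R*Q.inv()).as_rotvec()]
    s=least_squares(r,np.clip(q0,lo+.01,hi-.01),bounds=(lo,hi)); return s.x,np.abs(s.fun).max()
E
python3 - <<'E'
from kin import *
print(np.round(K,4),np.abs(f(K)).max(),[np.degrees((fk(d[0],K)[1]*Ro.from_euler('xyz',d[2]).inv()).magnitude()) for d in D])
q=D[-1][0]
YT=-.0514; Rt=Ro.from_euler('z',YT); LOG=np.array([.5514,.2302,0])+Rt.apply([.085,0,.08])
for a in (0,20,35):
    p,R=seat(a); qs,e=ik(p,R,q); print('seat',a,qs,e)
    for tilt in (15,25):
      for dy in(0,.3):
        t=np.radians(tilt); Ry=Ro.from_euler('z',YT+dy)
        M=Ry.as_matrix()@np.c_[[np.cos(t),0,-np.sin(t)],[0,-1,0],[-np.sin(t),0,-np.cos(t)]]
        end=LOG+Rt.apply([-.012,0,.03]); g=end+M@np.array([-.12,0,-.009])
        ar=np.radians(a); x=M@[0,-1,0]; z=M@[np.cos(ar),0,np.sin(ar)]; Rq=mat(x,z)
        best=min((ik(g+.0187*z,Rq,np.array([.4,.3,1.5,q4,1.3,q6])) for q4 in(-.5,.5,3) for q6 in(-1.3,1.3)),key=lambda b:b[1]); print('  rap',tilt,dy,*best)
E
```

```text
[ 0.33 -0.1   0.44  0.07  0.55  0.33] 0.035947316122357895 [np.float64(0.0008732705373717405), np.float64(3.1297066137156615e-14), np.float64(2.3654540198943383e-14)]
seat 0 [-0.69  0.27  1.81  0.57  0.8   0.33] 1.630691859322297e-09
  rap 15 0 [0.83 0.45 2.16 4.18 1.   1.11] 0.03335206577135051
  rap 15 0.3 [0.51 0.36 2.29 3.48 0.84 1.41] 6.938893903907228e-16
  rap 25 0 [0.73 0.3  2.18 4.18 0.74 1.  ] 0.08546682700002878
  rap 25 0.3 [0.48 0.2  2.26 3.61 0.48 1.25] 8.326672684688674e-16
seat 20 [-0.84  0.3   1.94  1.19  0.79 -0.31] 1.6653345369377348e-15
  rap 15 0 [0.65 0.26 2.19 4.18 0.54 0.98] 0.12133718347753981
  rap 15 0.3 [0.47 0.16 2.22 3.92 0.26 0.94] 9.71445146547012e-16
  rap 25 0 [ 0.67  0.19  2.01 -1.04  0.57 -0.04] 0.011931462286372728
  rap 25 0.3 [ 0.44  0.1   2.12 -0.76  0.2  -0.69] 1.3877787807814457e-15
seat 35 [-0.93  0.4   1.99  1.56  0.96 -0.71] 5.1865733929901126e-12
  rap 15 0 [ 0.66  0.21  2.   -0.91  0.56 -0.16] 8.326672684688674e-16
  rap 15 0.3 [ 0.43  0.13  2.09 -0.48  0.26 -0.96] 8.326672684688674e-16
  rap 25 0 [ 0.58  0.21  1.88 -0.49  0.68 -0.61] 5.551115123125783e-16
  rap 25 0.3 [ 0.41  0.15  1.95 -0.16  0.53 -1.29] 5.551115123125783e-16
```

Emit:
play_rows --steps '[[[3.5,3,-1],[1.5,-6,-0.5],0],[[7,6,-2],[3,-12,-1],0],[[9.6,8.9,-3.4],[4,-16.6,-1.6],0],[[9.6,8.9,-3.4],[4,-16.6,-1.6],0],[[9.6,8.9,-3.4],[4,-16.6,-1.6],0],[[9.6,8.9,-3.4],[4,-16.6,-1.6],0]]'

```text
t: 1.43
tool_pos: [0.4508, -0.2798, 0.2177]
orientation: [-2.27, -0.003, -1.37]
wrist_force: [-0.3, -0.2, -0.4]
width: 0.999
```

```bash
python3 - <<'E'
import re
s=open('kin.py').read()
s=s.replace("d1,a1,L2,a3,L3,d6=k","d1,a1,L2,a3,L3,d6,b=k").replace("R.apply([a1,0,0])","R.apply([a1,b,0])").replace("[.15,0,.4,0,.4,.2]","[.15,0,.4,0,.4,.2,.037]").replace("1e-3*","1e-4*")
open('kin.py','w').write(s)
E
cat > rap.py <<'E'
from kin import *
YT=-.0514; Rt=Ro.from_euler('z',YT); LOG=np.array([.5514,.2302,0])+Rt.apply([.085,0,.08])
def rap(a,tilt,dy=0,off=(-.012,0,.03)):
    t=np.radians(tilt); Ry=Ro.from_euler('z',YT+dy)
    M=Ry.as_matrix()@np.c_[[np.cos(t),0,-np.sin(t)],[0,-1,0],[-np.sin(t),0,-np.cos(t)]]
    end=LOG+Rt.apply(off); g=end+M@np.array([-.12,0,-.009])
    ar=np.radians(a); x=M@[0,-1,0]; z=M@[np.cos(ar),0,np.sin(ar)]
    return g+.0187*z,mat(x,z)
E
python3 - <<'E'
import json
from h import manip
s=manip.sense();open('k.txt','a').write(json.dumps([list(map(float,s[k])) for k in('joint_pos','tool_pos','orientation')])+'\n')
from rap import *
print(np.round(K,4),np.abs(f(K)).max())
q=D[-1][0];print(np.array(q))
for a in (20,30,40):
    p,R=seat(a); qs,e=ik(p,R,q); print('seat',a,qs,e)
    for tilt in (20,30):
      for dy in(0,.2):
        P,Rq=rap(a,tilt,dy)
        for q4 in (-.4,3): print('  rap',tilt,dy,*min((ik(P,Rq,np.array([.4,.3,1.5,q4,1.3,q6])) for q6 in(-1.3,1.3)),key=lambda b:b[1]))
p,R=seat(30,-.08);print(p,delta(p,R)); p,R=seat(30,0);print(p,delta(p,R))
E
```

```text
[0.22 0.   0.42 0.04 0.45 0.24 0.04] 7.119229871563651e-06
[-0.96  0.12  1.99  1.06  0.93 -0.23]
seat 20 [-0.8   0.32  1.94  1.22  0.76 -0.32] 3.0531133177191805e-16
  rap 20 0 [ 0.5   0.24  1.99 -1.04  0.42 -0.16] 0.103672107987483
  rap 20 0 [0.47 0.26 2.13 4.18 0.37 0.87] 0.10416435551418846
  rap 20 0.2 [ 0.37  0.19  2.07 -1.04  0.16 -0.38] 0.06778826561866433
  rap 20 0.2 [0.38 0.21 2.13 4.18 0.18 0.68] 0.030345336078539786
  rap 30 0 [ 0.48  0.23  1.93 -0.78  0.48 -0.43] 1.1102230246251565e-15
  rap 30 0 [0.39 0.22 2.1  4.18 0.17 0.83] 0.19921717052326532
  rap 30 0.2 [ 0.38  0.19  1.98 -0.48  0.32 -0.94] 1.7485146663887003e-10
  rap 30 0.2 [0.31 0.19 2.1  4.18 0.01 0.65] 0.14014697448389263
seat 30 [-0.84  0.36  1.99  1.5   0.85 -0.6 ] 2.3592239273284576e-15
  rap 20 0 [ 0.49  0.25  1.96 -0.86  0.45 -0.33] 4.322558977420954e-10
  rap 20 0 [0.41 0.24 2.12 4.18 0.19 0.85] 0.17938066608319506
  rap 20 0.2 [ 0.38  0.2   2.02 -0.57  0.28 -0.83] 3.3306690738754696e-14
  rap 20 0.2 [0.32 0.21 2.12 4.18 0.04 0.66] 0.11970765005242669
  rap 30 0 [ 0.45  0.25  1.84 -0.42  0.62 -0.78] 8.
[... 348 characters left out ...]
58 -0.73] 1.5265566588595902e-15
  rap 20 0 [ 0.46  0.26  1.88 -0.46  0.58 -0.73] 1.6945395087120119e-10
  rap 20 0.2 [ 0.36  0.22  1.93 -0.23  0.49 -1.18] 4.40504299703548e-11
  rap 20 0.2 [ 0.36  0.22  1.93 -0.23  0.49 -1.18] 7.771561172376096e-15
  rap 30 0 [ 0.41  0.29  1.74 -0.21  0.8  -0.98] 6.300515664747763e-15
  rap 30 0 [ 0.41  0.29  1.74 -0.21  0.8  -0.98] 5.162537064506978e-15
  rap 30 0.2 [ 0.34  0.26  1.78 -0.1   0.76 -1.32] 1.2095602297534924e-12
  rap 30 0.2 [ 0.34  0.26  1.78 -0.1   0.76 -1.32] 6.067091273820324e-13
[ 0.46 -0.28  0.19] (array([ 0.95,  0.39, -2.3 ]), array([ 2.15, -9.8 ,  0.04]))
[ 0.53 -0.26  0.15] (array([ 7.74,  1.78, -6.3 ]), array([ 2.15, -9.8 ,  0.04]))
```

Emit:
play_rows --steps '[[[0.5,0.2,-1.2],[1.1,-4.9,0],0.2],[[1,0.4,-2.3],[2.15,-9.8,0],0.3],[[2.7,0.75,-3.3],[2.15,-9.8,0],0.3],[[4.4,1.1,-4.3],[2.15,-9.8,0],0.3],[[6,1.4,-5.3],[2.15,-9.8,0],0.3],[[7.7,1.8,-6.3],[2.15,-9.8,0],0.3],[[7.7,1.8,-6.3],[2.15,-9.8,0],0.3],[[7.7,1.8,-6.3],[2.15,-9.8,0],0.3],[[7.7,1.8,-6.3],[2.15,-9.8,0],0.3]]'

```text
t: 2.18
tool_pos: [0.5277, -0.262, 0.1551]
orientation: [-2.092, 0.0, -1.371]
wrist_force: [-0.7, -0.2, 0.3]
width: 0.701
```

Run:
```python
from plan import *
p,R=seat(30,0);print(delta(p,R),manip.sense()['width'])
a=grab('top')['image'][210:350,420:590,::-1];b=grab('side')['image'][310:450,270:440,::-1]
cv2.imwrite('pics/c1.png',cv2.resize(np.hstack([a,b]),(800,330),interpolation=2))
```

```text
(array([ 0.05, -0.  , -0.05]), array([-0.03,  0.1 ,  0.1 ])) 0.7009513923878841
```

View pics/c1.png

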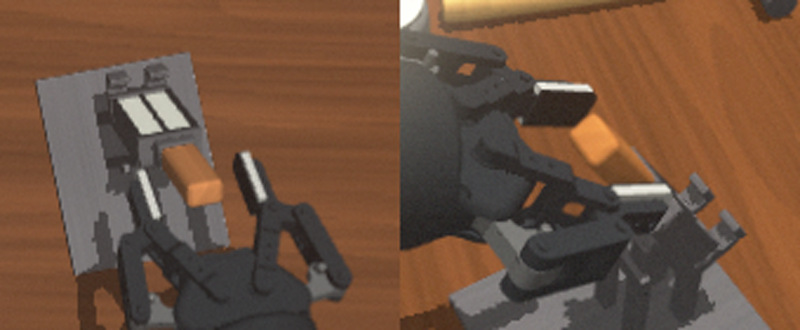

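The open fingers straddle the handle symmetrically: the pads are at crop positions (148,195) and (250,178), with the handle between them. Closing now.

Emit:
play_rows --steps '[[[0,0,0],[0,0,0],1],[[0,0,0],[0,0,0],1],[[0,0,0],[0,0,0],1],[[0,0,0],[0,0,0],1],[[0,0,0],[0,0,0],1],[[0,0,0],[0,0,0],1],[[0,0,0],[0,0,0],1]]' --newtons 110

```text
t: 2.87
tool_pos: [0.528, -0.2612, 0.1549]
orientation: [-2.092, 0.001, -1.371]
wrist_force: [-6.1, -2.5, 5.0]
width: 0.264
```

Run:
```python
from rap import *
p,R=seat(30,0);print(delta(p,R),manip.sense()['width']*85)
p0,R0,s=T0(); base=(p0,R0,s)
# waypoint rotation path check: lift 8cm along +z & back-out, then to rap start
tp,tR=rap(30,28,0,(-.012,0,.08))
d,r=delta(tp,tR); print('to above log',tp,d,r,np.linalg.norm(r))
# alternative rotation: roll about mould x by 180 via explicit relative rotation
q=s['joint_pos']
from scipy.spatial.transform import Slerp
lift=p0+[0.0,0,.13]; print('q rap',ik(tp,tR,np.array([.4,.3,1.8,-.4,.6,-.8])))
rv=(tR*R0.inv()).as_rotvec(); n=np.linalg.norm(rv); alt=rv*(1-2*np.pi/n)
for nm,v in(('short',rv),('long',alt)):
    qq=q.copy()
    print(nm)
    for u in np.linspace(0,1,9):
        P=lift+(tp-lift)*u; P[2]+=.10*np.sin(np.pi*u)
        Rq=Ro.from_rotvec(v*u)*R0; qq,e=ik(P,Rq,qq)
        # mould z axis
        print(round(u,2),qq,round(e,4),P)
```

```text
(array([ 0.02, -0.08, -0.02]), array([-0.06,  0.11,  0.12])) 22.417465615276644
to above log [0.53 0.23 0.21] [ 0.46 49.24  5.35] [-122.57   -9.13  117.53] 170.059291339183
q rap (array([ 0.45,  0.18,  1.82, -0.42,  0.69, -0.8 ]), np.float64(1.3967160761296782e-12))
short
0.0 [-0.84  0.13  1.9   1.24  0.91 -0.2 ] 0.0 [ 0.53 -0.26  0.28]
0.12 [-0.75  0.04  1.9   1.12  0.95 -0.37] 0.0 [ 0.53 -0.2   0.31]
0.25 [-0.64 -0.04  1.89  0.98  0.96 -0.52] 0.0 [ 0.53 -0.14  0.34]
0.38 [-0.49 -0.09  1.87  0.82  0.95 -0.65] 0.0 [ 0.53 -0.08  0.35]
0.5 [-0.32 -0.11  1.85  0.63  0.91 -0.76] 0.0 [ 0.53 -0.02  0.35]
0.62 [-0.12 -0.1   1.85  0.42  0.84 -0.83] 0.0 [0.53 0.05 0.33]
0.75 [ 0.08 -0.05  1.85  0.17  0.77 -0.86] 0.0 [0.53 0.11 0.3 ]
0.88 [ 0.28  0.05  1.84 -0.12  0.71 -0.84] 0.0 [0.53 0.17 0.26]
1.0 [ 0.45  0.18  1.82 -0.42  0.69 -0.8 ] 0.0 [0.53 0.23 0.21]
long
0.0 [-0.84  0.13  1.9   1.24  0.91 -0.2 ] 0.0 [ 0.53 -0.26  0.28]
0.12 [-0.7  -0.04  2.01  1.26  0.7   0.3 ] 0.0 [ 0.53 -0.2   0.31]
0.25 [-0.5  -0.17  2.06  1.05  0.46  1.02] 0.0 [ 0.53 -0.14  0.34]
0.38 [-0.25 -0.23  2.06  0.27  0.32  2.29] 0.0 [ 0.53 -0.08  0.35]
0.5 [-0.18 -0.23  2.07  0.42  0.34  2.55] 0.165 [ 0.53 -0.02  0.35]
0.62 [-0.05 -0.19  2.17  0.9   0.09  2.55] 0.2898 [0.53 0.05 0.33]
0.75 [ 0.1  -0.1   2.18  1.43  0.    2.54] 0.3609 [0.53 0.11 0.3 ]
0.88 [0.22 0.01 2.15 1.94 0.   2.54] 0.3587 [0.53 0.17 0.26]
1.0 [0.33 0.13 2.1  2.46 0.   2.54] 0.3152 [0.53 0.23 0.21]
```

Emit:
play_rows --steps '[[[0,0,0.4],[0,0,0],1],[[0,0,1.2],[0,0,0],1],[[0,0,2.4],[0,0,0],1],[[0,0,4],[0,0,0],1],[[0,0,6],[0,0,0],1],[[0,0,8],[0,0,0],1],[[0,0,10],[0,0,0],1],[[0,0,11.6],[0,0,0],1],[[0,0,12.6],[0,0,0],1],[[0,0,13],[0,0,0],1],[[0,0,13],[0,0,0],1]]'

```text
t: 3.78
tool_pos: [0.528, -0.2606, 0.2848]
orientation: [-2.093, 0.001, -1.37]
wrist_force: [0.4, -0.5, -3.1]
width: 0.264
```

Run:
```python
from rap import *
p,R=rap(30,28,0,(-.012,0,.08)); print(delta(p,R),manip.sense()['width'])
```

```text
(array([ 0.46, 49.18, -7.63]), array([-122.51,   -9.2 ,  117.53])) 0.2643107633078145
```

Emit:
play_rows --steps '[[[0,0.5,0.2],[-1.2,-0.1,1.2],1],[[0,1.5,0.7],[-3.7,-0.3,3.5],1],[[0,3,1.4],[-7.4,-0.6,7.1],1],[[0,4.4,2.1],[-11,-0.8,10.6],1],[[0,5.9,2.8],[-14.7,-1.1,14.1],1],[[0,7.4,3.4],[-18.4,-1.4,17.6],1],[[0,8.9,4],[-22.1,-1.7,21.2],1],[[0.1,10.3,4.5],[-25.7,-1.9,24.7],1],[[0.1,11.8,5],[-29.4,-2.2,28.2],1],[[0.1,13.3,5.4],[-33.1,-2.5,31.7],1],[[0.1,14.8,5.8],[-36.8,-2.8,35.3],1],[[0.1,16.2,6.1],[-40.4,-3,38.8],1],[[0.2,17.7,6.3],[-44.1,-3.3,42.3],1],[[0.2,19.2,6.4],[-47.8,-3.6,45.8],1],[[0.2,20.7,6.5],[-51.5,-3.9,49.4],1],[[0.2,22.1,6.5],[-55.1,-4.1,52.9],1],[[0.2,23.6,6.4],[-58.8,-4.4,56.4],1],[[0.2,25.1,6.2],[-62.5,-4.7,59.9],1]]'

```text
t: 5.28
tool_pos: [0.5297, -0.0086, 0.3452]
orientation: [-2.928, -0.714, 0.12]
wrist_force: [0.4, 0.2, -4.2]
width: 0.266
```

Run:
```python
from rap import *
p,R=rap(30,28,0,(-.012,0,.08)); print(delta(p,R),manip.sense()['width'])
```

```text
(array([  0.29,  23.98, -13.68]), array([-59.82,  -4.59,  57.43])) 0.26561752728940313
```

Emit:
play_rows --steps '[[[0,1.4,-0.3],[-3.6,-0.3,3.4],1],[[0,2.9,-0.7],[-7.2,-0.6,6.9],1],[[0,4.3,-1.1],[-10.8,-0.8,10.3],1],[[0.1,5.8,-1.6],[-14.4,-1.1,13.8],1],[[0.1,7.2,-2.1],[-17.9,-1.4,17.2],1],[[0.1,8.6,-2.7],[-21.5,-1.7,20.7],1],[[0.1,10.1,-3.4],[-25.1,-1.9,24.1],1],[[0.1,11.5,-4.2],[-28.7,-2.2,27.6],1],[[0.1,12.9,-5],[-32.3,-2.5,31],1],[[0.2,14.4,-5.9],[-35.9,-2.8,34.4],1],[[0.2,15.8,-6.9],[-39.5,-3,37.9],1],[[0.2,17.3,-7.9],[-43.1,-3.3,41.3],1],[[0.2,18.7,-9],[-46.6,-3.6,44.8],1],[[0.2,20.1,-10.1],[-50.2,-3.9,48.2],1],[[0.3,21.6,-11.3],[-53.8,-4.1,51.7],1],[[0.3,22.8,-12.4],[-56.8,-4.4,54.5],1],[[0.3,23.6,-13.2],[-58.8,-4.5,56.4],1],[[0.3,24,-13.7],[-59.8,-4.6,57.4],1],[[0.3,24,-13.7],[-59.8,-4.6,57.4],1],[[0.3,24,-13.7],[-59.8,-4.6,57.4],1]]'

```text
t: 6.95
tool_pos: [0.5327, 0.2302, 0.2087]
orientation: [2.584, -0.006, 1.516]
wrist_force: [1.0, -0.2, -2.8]
width: 0.261
```

```bash
cat > look.py <<'E'
from rap import *
import sys
def pics(name,tb,sb):
    ft,fs=grab('top'),grab('side'); out=[]
    for f,(x,y,w,h) in((ft,tb),(fs,sb)):
        out.append(cv2.resize(f['image'][y:y+h,x:x+w,::-1],(400,int(400*h/w)),interpolation=2))
    H=max(o.shape[0] for o in out); out=[cv2.copyMakeBorder(o,0,H-o.shape[0],0,0,0) for o in out]
    cv2.imwrite('pics/'+name+'.png',np.hstack(out)); return ft,fs
def mould(a=30):
    p,R,s=T0(); M=R.as_matrix(); ar=np.radians(a)
    ym=-M[:,0]; zt=M[:,2]; w=np.cross(ym,zt) # zt=c x+s z ; y×zt = c*(y×x)+s*(y×z)= -c z + s x
    xm=np.cos(ar)*zt+np.sin(ar)*w; zm=np.sin(ar)*zt-np.cos(ar)*w
    g=p-manip.pinch_z*zt; return g,np.c_[xm,ym,zm]
E
python3 - <<'E'
from look import *
p,R=rap(30,28,0,(-.012,0,.08)); print(delta(p,R),manip.sense()['width'],manip.sense()['joint_pos'])
g,M=mould(); print(M)
ft,fs=pics('r0',(90,130,220,240),(190,110,220,200))
pt=lambda v:g+M@(np.array(v)/1e3)
P=[pt([120,0,9]),pt([48,21.5,9]),pt([120,21.5,9]),pt([120,-21.5,9]),pt([-19,0,0]),LOG,LOG+Rt.apply([0,.1,0]),LOG+Rt.apply([0,-.1,0])]
u=proj(ft,P);v=proj(fs,P)
print(np.c_[(u-[90,130])*400/220,(v-[190,110])*400/220])
E
```

```text
(array([-0.01,  0.1 , -0.03]), array([-0.33, -0.01,  0.2 ])) 0.2612044814852336 [ 0.45  0.18  1.82 -0.41  0.68 -0.8 ]
[[ 0.88 -0.05 -0.47]
 [-0.05 -1.    0.03]
 [-0.47 -0.01 -0.88]]
[[174.3  138.78 241.22 109.74]
 [182.79 211.56 186.73  95.76]
 [199.17 140.79 246.   118.66]
 [149.46 136.78 236.61 101.14]
 [137.11 275.31 128.79  56.99]
 [195.13 138.27 250.4  171.5 ]
 [ 89.05 130.14 230.26 131.4 ]
 [301.87 146.45 274.13 218.87]]
```

View pics/r0.png

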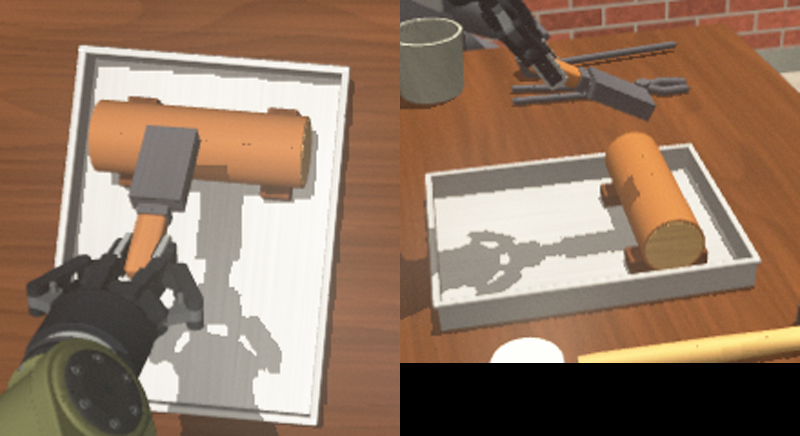

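The mould is inverted over the tray and matches the predicted outlines. Its free end is above the log, with the rim at about (150–198,130) in the top crop, and no ingots are in the tray yet. First rap.

Emit:
play_rows --steps '[[[0,0,-0.8],[0,0,0],1],[[0,0,-2.6],[0,0,0],1],[[0,0,-5.4],[0,0,0],1],[[0,0,-8.6],[0,0,0],1],[[0,0,-6],[0,0,0],1],[[0,0,-4],[0,0,0],1],[[0,0,-4],[0,0,0],1]]' --newtons 120

```text
t: 7.63
tool_pos: [0.5344, 0.2306, 0.1724]
orientation: [2.578, -0.008, 1.516]
wrist_force: [0.5, 0.2, -1.0]
width: 0.258
```

Run:
```python
from look import *
p,R=rap(30,28,0,(-.012,0,.04)); print(delta(p,R),manip.sense()['width'])
ft,fs=pics('r1',(90,130,220,240),(190,110,220,200))
```

```text
(array([-0.18,  0.06, -0.4 ]), array([-0.46,  0.31,  0.22])) 0.25789063476880536
```

View pics/r1.png

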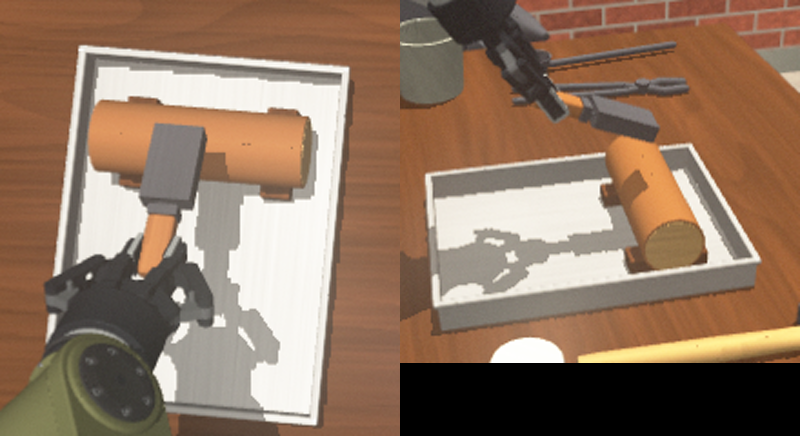

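Run:
```python
from look import *
ft,fs=grab('top'),grab('side')
for a in (30,35,38,41):
    g,M=mould(a); pt=lambda v:g+M@(np.array(v)/1e3)
    P=[pt([120,-21.5,-11]),pt([120,21.5,-11]),pt([48,-21.5,-11]),pt([48,21.5,-11]),pt([120,21.5,9])]
    print(a,np.degrees(np.arcsin(-M[2,0])).round(1),(np.array(P[4][2])-.08).round(4)); print(np.c_[(proj(ft,P)-[90,130])*400/220,(proj(fs,P)-[190,110])*400/220])
im=np.hstack([cv2.resize(ft['image'][190:250,160:220,::-1],(400,400),interpolation=2),cv2.resize(fs['image'][150:200,280:340,::-1],(400,333),interpolation=2)[:400].copy() if 0 else cv2.copyMakeBorder(cv2.resize(fs['image'][150:200,280:340,::-1],(400,333),interpolation=2),0,67,0,0,0)])
cv2.imwrite('pics/z1.png',im)
print(manip.sense()['tool_pos'],manip.sense()['t'])
```

```text
30 28.0 0.0398
[[157.87 129.9  244.73 118.75]
 [206.39 133.83 254.27 136.67]
 [140.16 198.38 188.51  97.08]
 [190.68 202.55 196.18 114.74]
 [209.4  147.08 245.65 151.8 ]]
35 23.0 0.049
[[155.48 124.09 248.   110.56]
 [204.47 128.05 257.71 128.26]
 [138.95 196.84 189.26  93.5 ]
 [189.7  201.03 196.98 111.06]
 [207.9  139.89 250.41 143.99]]
38 20.0 0.0546
[[153.93 120.99 249.61 105.54]
 [203.23 124.98 259.42 123.1 ]
 [138.19 196.11 189.56  91.33]
 [189.07 200.32 197.29 108.83]
 [206.89 135.91 252.94 139.14]]
41 17.0 0.0604
[[152.3  118.21 250.96 100.44]
 [201.91 122.22 260.85 117.86]
 [137.4  195.54 189.73  89.16]
 [188.42 199.76 197.49 106.59]
 [205.81 132.21 255.22 134.19]]
[0.53 0.23 0.17] 7.8333
```

View pics/z1.png

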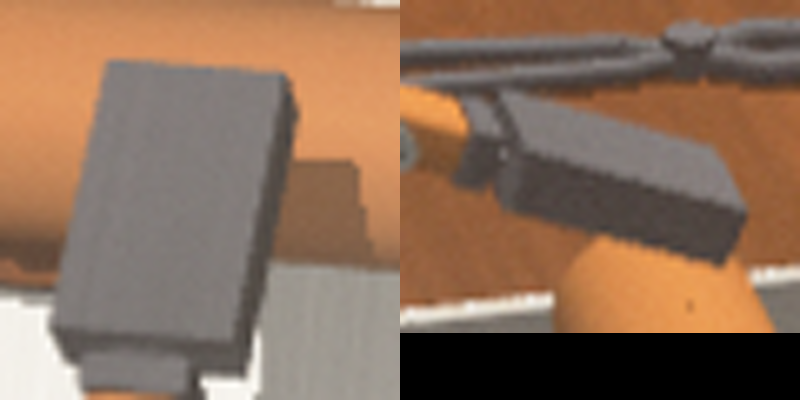

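Measured from the corners, the mould slipped about 4° in the grip during the rap (tilt now about 24°). That is usable. Two more raps.

Emit:
play_rows --steps '[[[0,0,1],[0,0,0],1],[[0,0,0.6],[0,0,0],1],[[0,0,-1.8],[0,0,0],1],[[0,0,-5.2],[0,0,0],1],[[0,0,-3],[0,0,0],1],[[0,0,0],[0,0,0],1],[[0,0,0.6],[0,0,0],1],[[0,0,0.2],[0,0,0],1],[[0,0,-2.2],[0,0,0],1],[[0,0,-5.7],[0,0,0],1],[[0,0,-3],[0,0,0],1],[[0,0,0],[0,0,0],1],[[0,0,1],[0,0,0],1],[[0,0,1],[0,0,0],1]]'

```text
t: 9.0
tool_pos: [0.5337, 0.2306, 0.1809]
orientation: [2.579, -0.007, 1.516]
wrist_force: [-0.5, 0.2, -2.1]
width: 0.264
```

Run:
```python
from look import *
p,R=rap(30,28,0,(-.012,0,.04)); print(delta(p,R),manip.sense()['width'])
ft,fs=pics('r2',(90,130,220,240),(190,110,220,200))
for a in (34,38,42,46):
    g,M=mould(a); pt=lambda v:g+M@(np.array(v)/1e3)
    P=[pt([120,-21.5,-11]),pt([120,21.5,-11]),pt([48,-21.5,-11]),pt([48,21.5,-11]),pt([120,21.5,9])]
    print(a,np.degrees(np.arcsin(-M[2,0])).round(1),(np.array(P[4][2])-.08).round(4)); print(np.c_[(proj(ft,P)-[90,130])*400/220,(proj(fs,P)-[190,110])*400/220])
```

```text
(array([-0.11,  0.06, -1.25]), array([-0.41,  0.27,  0.2 ])) 0.2635954430279819
34 24.0 0.0569
[[152.82 123.53 247.39 104.24]
 [202.21 127.51 257.14 121.78]
 [135.77 196.18 188.79  85.93]
 [187.01 200.4  196.54 103.28]
 [205.64 139.79 249.53 137.56]]
38 20.0 0.0644
[[150.72 119.28 249.61  97.49]
 [200.53 123.29 259.48 114.84]
 [134.73 195.17 189.21  83.02]
 [186.16 199.4  196.99 100.28]
 [204.29 134.36 252.98 131.05]]
42 16.0 0.0722
[[148.48 115.6  251.35  90.6 ]
 [198.71 119.64 261.34 107.77]
 [133.65 194.44 189.41  80.08]
 [185.27 198.68 197.21  97.26]
 [202.79 129.43 255.97 124.35]]
46 12.0 0.0802
[[146.09 112.51 252.61  83.62]
 [196.76 116.58 262.69 100.59]
 [132.53 193.98 189.39  77.15]
 [184.34 198.24 197.21  94.24]
 [201.16 125.01 258.5  117.48]]
```

View pics/r2.png

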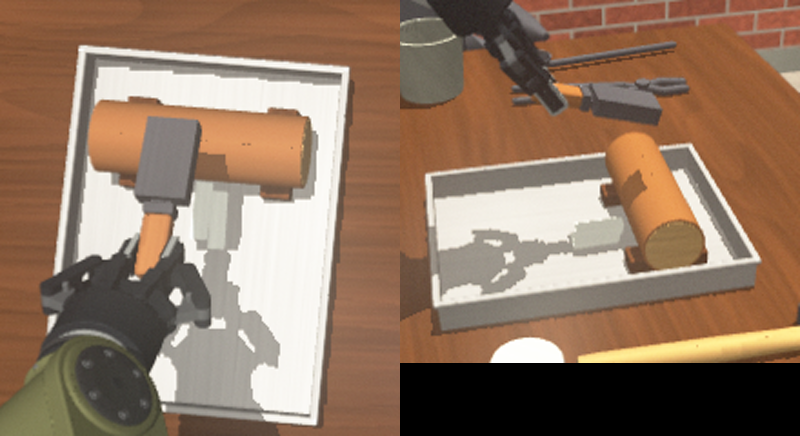

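Run:
```python
from h import *
ft,fs=grab('top'),grab('side')
a=cv2.resize(ft['image'][180:280,160:240,::-1],(400,500),interpolation=2);b=cv2.resize(fs['image'][150:270,270:350,::-1],(400,600),interpolation=2)[:500]
cv2.imwrite('pics/z2.png',np.hstack([a,b]))
```

```text
(no output)
```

View pics/z2.png

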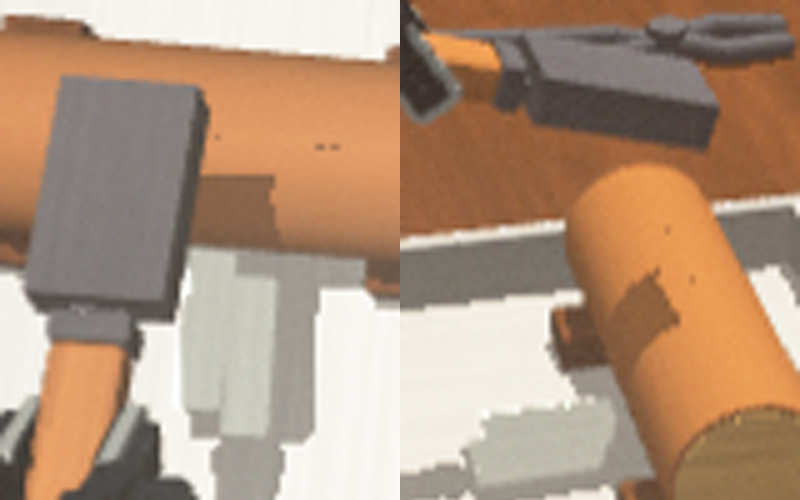

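Both ingots lie side by side in the tray: in the zoomed top crop at about (205,330) and (248,355). The corners give a mould pitch in hand of about 40°. Planning the return.

Run:
```python
from look import *
p0,R0,s=T0(); q=s['joint_pos']
p,R=seat(40); p[2]+=.12; d,r=delta(p,R); print(d,r,np.linalg.norm(r))
for u in np.linspace(0,1,9):
    P=p0+(p-p0)*u; P[2]+=.12*np.sin(np.pi*u)
    qn,e=ik(P,Ro.from_rotvec(np.radians(r)*u)*R0,q); print(round(u,2),qn,round(e,4)); q=qn
```

```text
[ -0.28 -49.17  10.01] [ 132.58   10.   -106.83] 170.55777318428804
0.0 [ 0.45  0.22  1.85 -0.45  0.62 -0.75] 0.0
0.12 [ 0.26  0.06  1.88 -0.06  0.64 -0.91] 0.0
0.25 [ 0.04 -0.04  1.88  0.3   0.73 -1.  ] 0.0
0.38 [-0.18 -0.1   1.88  0.58  0.84 -1.01] 0.0
0.5 [-0.38 -0.1   1.88  0.82  0.94 -0.95] 0.0
0.62 [-0.55 -0.07  1.9   1.02  0.99 -0.86] 0.0
0.75 [-0.69 -0.01  1.93  1.2   1.02 -0.74] 0.0
0.88 [-0.8   0.08  1.96  1.37  1.01 -0.62] 0.0
1.0 [-0.88  0.18  1.96  1.51  0.98 -0.47] 0.0
```

Emit:
play_rows --steps '[[[0,0,1],[0,0,0],1],[[0,-0.5,2.2],[1.3,0.1,-1.1],1],[[0,-1.5,3.4],[4,0.3,-3.2],1],[[0,-2.9,4.6],[8,0.6,-6.4],1],[[0,-4.4,5.8],[11.9,0.9,-9.6],1],[[0,-6.1,7],[16.6,1.3,-13.4],1],[[0,-7.9,8],[21.2,1.6,-17.1],1],[[-0.1,-9.6,9],[25.9,2,-20.8],1],[[-0.1,-11.3,10],[30.5,2.3,-24.6],1],[[-0.1,-13,11],[35.1,2.7,-28.3],1],[[-0.1,-14.8,12],[39.8,3,-32],1],[[-0.1,-16.5,13],[44.4,3.4,-35.8],1],[[-0.1,-18.2,14],[49.1,3.7,-39.5],1],[[-0.1,-19.9,15],[53.7,4.1,-43.3],1],[[-0.1,-21.6,16],[58.3,4.4,-47],1],[[-0.1,-23.4,16.6],[63,4.8,-50.7],1],[[-0.1,-25.1,17],[67.6,5.1,-54.5],1],[[-0.1,-26.8,17.2],[72.3,5.5,-58.2],1],[[-0.1,-28.5,17.2],[76.9,5.8,-62],1]]'

```text
t: 10.78
tool_pos: [0.5319, -0.0557, 0.352]
orientation: [-2.545, -0.764, -0.268]
wrist_force: [0.1, -0.7, -2.3]
width: 0.259
```

Run:
```python
from look import *
p,R=seat(40); p[2]+=.12; print(delta(p,R))
```

```text
(array([ -0.24, -20.61,  -7.44]), array([ 55.56,   4.14, -44.54]))
```

Emit:
play_rows --steps '[[[0,-1.6,0],[4.4,0.3,-3.5],1],[[0,-3.3,-0.2],[8.9,0.7,-7.1],1],[[0,-4.9,-0.5],[13.3,1,-10.7],1],[[0,-6.6,-0.9],[17.8,1.3,-14.3],1],[[-0.1,-8.2,-1.4],[22.2,1.7,-17.8],1],[[-0.1,-9.9,-2],[26.7,2,-21.4],1],[[-0.1,-11.5,-2.7],[31.1,2.3,-24.9],1],[[-0.1,-13.2,-3.5],[35.6,2.6,-28.5],1],[[-0.2,-14.8,-4.3],[40,3,-32],1],[[-0.2,-16.5,-5.2],[44.5,3.3,-35.6],1],[[-0.2,-18.1,-6],[48.9,3.6,-39.2],1],[[-0.2,-19.4,-6.7],[52.3,3.9,-41.9],1],[[-0.2,-20.2,-7.2],[54.5,4.1,-43.6],1],[[-0.2,-20.6,-7.4],[55.6,4.1,-44.5],1],[[-0.2,-20.6,-7.4],[55.6,4.1,-44.5],1],[[-0.2,-20.6,-7.4],[55.6,4.1,-44.5],1],[[-0.2,-20.6,-7.4],[55.6,4.1,-44.5],1]]'

```text
t: 12.2
tool_pos: [0.5302, -0.2602, 0.2779]
orientation: [-1.919, -0.004, -1.364]
wrist_force: [0.3, 1.1, -2.5]
width: 0.26
```

Run:
```python
from look import *
p,R=seat(40); p[2]+=.12; print('up',delta(p,R)); p[2]-=.12
p2=p+Rr.apply([.866,0,.5])*.003+[0,0,.025]; print('near',delta(p2,R)); print('seat',delta(p,R),manip.sense()['t'])
ft,fs=pics('b0',(410,150,180,200),(270,260,180,200))
for a in (36,40,44):
    g,M=mould(a); pt=lambda v:g+M@(np.array(v)/1e3)
    P=[pt([120,y,z]) for y in(-21.5,21.5) for z in(-11,9)]+[pt([48,y,9]) for y in (-21.5,21.5)]
    print(a); print(np.c_[(proj(ft,P)-[410,150])*400/180,(proj(fs,P)-[270,260])*400/180])
```

```text
up (array([-0.06, -0.16, -0.02]), array([ 0.24,  0.12, -0.3 ]))
near (array([ 0.19, -0.11, -9.37]), array([ 0.24,  0.12, -0.3 ]))
seat (array([ -0.06,  -0.16, -12.02]), array([ 0.24,  0.12, -0.3 ])) 12.2
36
[[224.55 213.2  312.72 217.72]
 [224.39 187.7  342.21 190.29]
 [162.13 224.54 262.99 162.46]
 [161.29 199.17 290.91 136.46]
 [265.49 242.05 289.71 131.55]
 [197.67 254.38 235.77  75.22]]
40
[[225.17 224.45 299.64 228.42]
 [224.28 198.23 330.07 202.05]
 [162.96 235.75 250.54 172.52]
 [161.49 209.64 279.43 147.63]
 [265.12 246.19 284.59 137.17]
 [197.47 258.48 231.01  80.55]]
44
[[226.09 235.93 286.23 238.62]
 [224.48 209.08 317.52 213.38]
 [164.06 247.2  237.75 182.06]
 [161.95 220.44 267.54 158.35]
 [264.9  250.53 279.25 142.61]
 [197.41 262.8  226.01  85.69]]
```

View pics/b0.png

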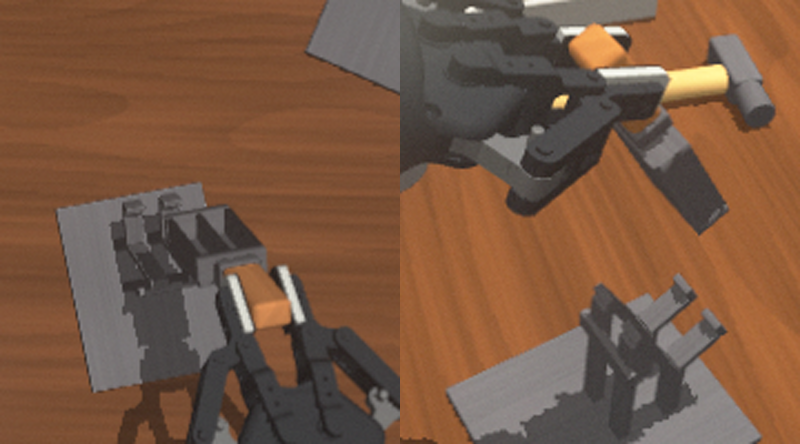

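The mould is empty. The free-end corners in the side view, at (700,233) and (728,208), suggest a pitch of about 41.5°, so I'll correct for that.

Run:
```python
from look import *
xm=Rr.apply([.5,0,-.866]); zm=Rr.apply([.866,0,.5])
p,R=seat(41.5)
for n,o in(('near',zm*.004-xm*.004+[0,0,.03]),('low',zm*.003-xm*.003),('final',zm*.001-xm*.001)): print(n,delta(p+o,R))
```

```text
near (array([ 0.09, -0.12, -8.43]), array([ 0.52, -1.35, -0.28]))
low (array([  0.06,  -0.13, -11.57]), array([ 0.52, -1.35, -0.28]))
final (array([ -0.01,  -0.14, -11.84]), array([ 0.52, -1.35, -0.28]))
```

Emit:
play_rows --steps '[[[0,-0.1,-0.8],[0.5,-1.35,-0.3],1],[[0.1,-0.1,-2.4],[0.5,-1.35,-0.3],1],[[0.1,-0.1,-4.4],[0.5,-1.35,-0.3],1],[[0.1,-0.1,-6.4],[0.5,-1.35,-0.3],1],[[0.1,-0.1,-7.8],[0.5,-1.35,-0.3],1],[[0.1,-0.1,-8.8],[0.5,-1.35,-0.3],1],[[0.1,-0.1,-9.6],[0.5,-1.35,-0.3],1],[[0.1,-0.1,-10.3],[0.5,-1.35,-0.3],1],[[0.1,-0.1,-10.9],[0.5,-1.35,-0.3],1],[[0.1,-0.1,-11.3],[0.5,-1.35,-0.3],1],[[0.1,-0.1,-11.6],[0.5,-1.35,-0.3],1],[[0,-0.1,-11.7],[0.5,-1.35,-0.3],1],[[0,-0.1,-11.8],[0.5,-1.35,-0.3],1],[[0,-0.1,-11.8],[0.5,-1.35,-0.3],1],[[0,-0.1,-11.8],[0.5,-1.35,-0.3],1]]'

```text
t: 13.55
tool_pos: [0.5302, -0.2618, 0.1597]
orientation: [-1.894, 0.001, -1.37]
wrist_force: [2.4, 0.5, -1.8]
width: 0.265
```

Run:
```python
from look import *
p,R=seat(41.5); print(delta(p,R),manip.sense()['wrist_force'],manip.sense()['ft_torque'])
pics('b1',(410,190,180,160),(270,300,180,160))
```

```text
(array([-0.05,  0.  , -0.16]), array([-0.04, -0.  ,  0.08])) [ 2.44  0.53 -1.8 ] [-0.13  0.38  0.01]
```

View pics/b1.png

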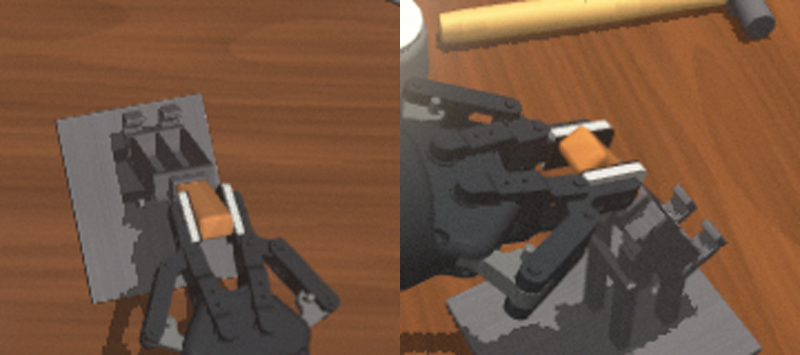

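The mould sits on the bars with its end in the lips, and contact is light. I'll lower it the last millimetre, release and back straight out.

Emit:
play_rows --steps '[[[0,0,-0.1],[0,0,0],1],[[0,0,-0.1],[0,0,0],1],[[0,0,-0.1],[0,0,0],0.6],[[0,0,-0.1],[0,0,0],0.4],[[0,0,-0.1],[0,0,0],0.3],[[0,0,-0.1],[0,0,0],0.3],[[0,0,-0.1],[0,0,0],0.3],[[0,0,-0.1],[0,0,0],0.3],[[-0.9,-0.2,0.3],[0,0,0],0.3],[[-2.8,-0.6,1],[0,0,0],0.3],[[-5.6,-1.2,1.9],[0,0,0],0.3],[[-8.4,-1.7,2.9],[0,0,0],0.3],[[-11.1,-2.3,3.8],[0,0,0],0.3],[[-13,-2.7,4.5],[0,0,0],0.3],[[-13,-2.7,4.5],[0,0,0],0.3],[[-13,-2.7,4.5],[0,0,0],0.3]]'

```text
t: 14.98
tool_pos: [0.3993, -0.2894, 0.2048]
orientation: [-1.894, 0.0, -1.373]
wrist_force: [-0.3, -0.3, 0.3]
width: 0.7
```

Run:
```python
from look import *
print(manip.sense()['width'],manip.sense()['wrist_force'])
ft,fs=grab('top'),grab('side')
A=ft['image'][:,:,::-1]
a=cv2.resize(A[210:350,420:560],(400,400),interpolation=2); b=cv2.resize(fs['image'][320:460,290:430,::-1],(400,400),interpolation=2)
c=cv2.resize(A[150:370,100:400],(273,200)); d=cv2.resize(fs['image'][180:360,190:450,::-1],(289,200))
e=np.zeros((200,800,3),np.uint8); e[:,:273]=c; e[:,300:589]=d
cv2.imwrite('pics/f.png',np.vstack([np.hstack([a,b]),e]))
X=lambda v:Rr.apply(np.array(v)/1e3)+[*REST,0]
P=[X([-25.5,0,180.5])]; print((proj(ft,P)-[420,210])*400/140,(proj(fs,P)-[290,320])*400/140)
```

```text
0.6999890585595058 [-0.26 -0.33  0.32]
[[248.97 238.16]] [[165.58 135.28]]
```

View pics/f.png

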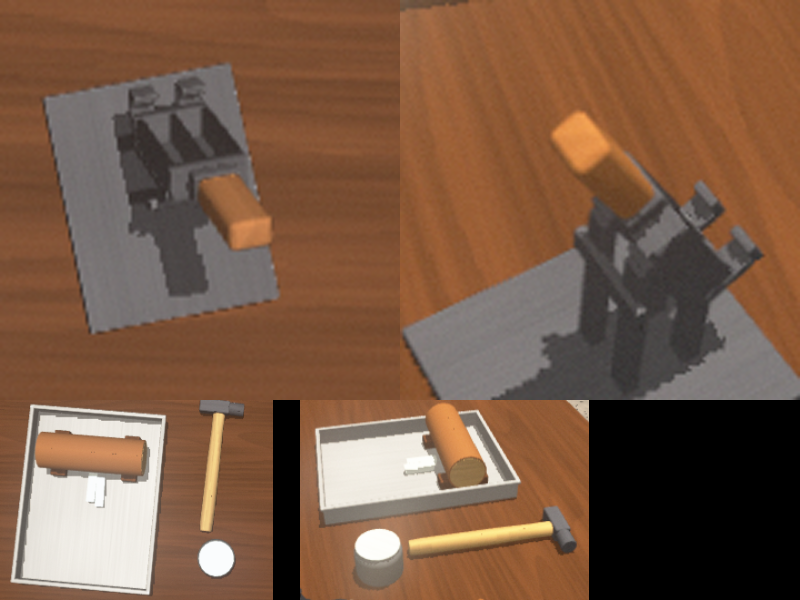

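```bash
python3 -c "
from h import *
print(manip.finish_job())"
```

```text
the job is handed in; nothing more can be done
None
```

I handed the job in with both ingots in the tray and the empty mould back on its rest. The hand-in gives no verdict, so these results come from my own checks.

- **Moves:** I gripped the mould by its handle, carried it inverted to the tray and rapped its free end on the log three times. I then returned it, let go and backed the arm clear. The robot's clock read about 15 s of the 58 s allowed.
- **Ingots:** the last pictures show both lying flat side by side in the tray beside the log.
- **Mould:** it leans on both bars with its end in the lips and its mouth outwards. The handle end is within about 1 px of the predicted seated place in the top view. In the side view it is about 6 px from the prediction, but only about 3 px from where I saw it before the start, against a 2 mm camera calibration.
- **Bystanders and arm:** the hammer and the tin look unmoved, though I only checked them by eye. The wrist force read near zero after release.
- **Grip slip:** the raps turned the mould about 11° in the grip. I measured this in the images and corrected for it before seating.

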